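# Put the four mixed-up pots and bottles back on their own drip trays

### The arm

A 6-joint arm with a two-finger parallel gripper is mounted at the origin on a cart in front of the work surface, level with it; the furniture and walls round the work are solid. World frame = base frame: x ahead of the robot, y to its left, z up, the work surface at z = 0. Lengths are in mm, angles in rad, forces in N, time in s.
With the tool pointing down it reaches from about 350 to 775 mm from the base axis. Payload 7.3 kg.
Tool frame: the origin (TCP) lies at the very end of the fingers, on their centre line; the grasp point (between the pads) lies 19 mm behind it; z points along the fingers, y is the line along which they close (so a half turn about z gives the same grasp; the last joint's range is limited). The gripper opens to 92 mm and grips with 3 to 60 N. Pads are 19 mm wide; open, the fingers measure 130 mm over their backs; the gripper's body (75 mm by 190 mm) begins 47 mm behind the grasp point.
Start: joints at [1.122, 0.342, 1.524, -0, 1.275, -0.146], TCP at [156.537, 501.14, 226.741] pointing down, gripper open.
Joint ranges: [-2.53, 2.53], [-0.77, 2.02], [0.04, 2.7], [-1, 4.14], [0.28, 2.66], [-3.11, 3.11]. Speed limits (rad/s): [2.57, 2.57, 3.14, 3.14, 3.14, 3.14].

### API

Orientations are given as [roll, pitch, yaw] about the fixed x, y, z axes, in that order (R = Rz(yaw) Ry(pitch) Rx(roll)).
In Python, from plant import get_obs, vision, workorder gives the robot as it stands.
- The arm moves only by the shell command python3 -m pendant 'ROWS' [OPENING]. ROWS is a JSON object of lists of equal length, an entry for each row: "dp": the shift along the tool's x, y, z in m, a list of three; "rotation": the turn, a rotation vector about the tool's x, y, z in rad, a list of three. A call has 1 to 8 rows; each row is the pose to reach, as a shift and turn from the pose commanded when the call began, along the tool's axes at that moment; what a row does not reach only later rows make up. A row lasts 1/8 s, in which the tool goes at most 62.5 mm and 10.7 degrees, less where a joint would pass 70% of its speed; a pose out of reach is approached as far as the arm can. A call with a gripper value outside its range is refused whole. OPENING is the finger opening in m, from 0 to 0.0918, set as the call begins (- or left out, the last holds). The fingers move at their own pace and stop on an object; the grip force is fixed at half the most. Time passes only in rows, so rows that repeat a pose let the fingers close. It gives the time, the measured TCP pose, the force, the opening and the grip force at its end, in the units of the state.
- get_obs(): the state, without advancing time (a new reading comes with each control period).
- vision.capture(name): name is "scene" or "top" or "wrist"; returns a dict with "pixels" (480x640x3 uint8, red, green, blue), "vfov" (degrees; the focal length in pixels is half the picture's height over the tangent of half this angle, whatever the lens; pixels are square), "cx", "cy" (the principal point, pixels), "pose" (4x4, takes a point from camera to world coordinates); the wrist camera has in their place "T_tool_cam" (4x4, takes a point from camera to tool coordinates, whose origin is the TCP and whose axes are the flange's). Camera axes: x right, y up, looking along -z (the intrinsics and any distortion apply to the point x, -y, -z); pixel columns grow to the right and rows downward; lengths in mm; the calibration is good to about 2 mm. A picture is of the moment at which its call begins: read the wrist's pose just before it. There is no depth.
- workorder.close_job(): hands the job in; it is judged then, once.
The state is a dict: "time": time; "joint_positions": joint angles; "dq": joint speeds; "tau": joint torques, N m; "tool_pos": TCP position; "tcp_rot": TCP orientation; "contact_force": force on the tool from outside, world axes, zero at the start; "moment": the same for the moment, N m; "grip_width": finger opening in mm; "finger_force": force on a finger pad.
Only numpy, scipy, OpenCV 4.12 (cv2) and the standard library are available. Lean on these libraries where they do the work, as an engineer would, in place of code of your own. Each camera call takes 0.05 s, during which the arm holds its last target. There are 200 camera calls.

### The job

The four laundry pots and bottles each stand on the wrong drip tray. Move each to its own, upright in the middle: the dropper bottle on the round tray, the roll-on on the square one, the black-lidded glass jar on the six-sided one and the squat red-lidded pot on the oblong one; the black mat is free for setting one down on the way. Keep them upright all the time, and leave the orange coin roll where it is.

Things in the scene. Friction and masses are not known exactly. Their poses are not given: they have to be found in the camera images.
- stain_dropper: Small brown glass dropper bottle with a black rubber bulb, 102 mm tall, about 70 g. Round body 32 mm across up to 70 mm, cap 24 mm across from 62 to 77 mm, bulb 12 mm across above that; grip the body about 60 mm up. Loose; at the start it stands upright in a tray that is not its own. Origin: centre of the underside; z up its axis.
- stain_rollon: Roll-on stain bottle, dark body with a domed yellow-brown cap, 106 mm tall, about 80 g; oval, 34 mm along its x and 40 mm along its y at all heights up to about 100 mm; grip about 65 mm up. Loose; at the start it stands upright in a tray that is not its own. Origin: centre of the underside; z up its axis.
- salt_jar: Clear glass salt jar with a green label and a black screw lid, round, 45 mm across, 105 mm tall, about 110 g; grip about 65 mm up. Loose; at the start it stands upright in a tray that is not its own. Origin: centre of the underside; z up its axis.
- button_pot: Squat round pot with a red lid, 58 mm across, 50 mm tall, about 90 g; grip about 36 mm up. Loose; at the start it stands upright in a tray that is not its own. Origin: centre of the underside; z up its axis.
- tray_round: ROUND tray, 90 mm across; belongs to the dropper bottle. Shallow grey plastic drip tray, fixed, in any of the five places where trays and mat are set out. Origin: middle of the underside. Floor 3 mm thick, so a thing standing in it has its underside 3 mm above the deck; lip 3 mm thick, at most 10 mm above the deck.
- tray_square: SQUARE tray, 90 x 90 mm; belongs to the roll-on bottle. Shallow grey plastic drip tray, fixed, in any of the five places where trays and mat are set out. Origin: middle of the underside. Floor 3 mm thick, so a thing standing in it has its underside 3 mm above the deck; lip 3 mm thick, at most 10 mm above the deck.
- tray_hex: SIX-SIDED tray, 90 mm across the flats; belongs to the salt jar. Shallow grey plastic drip tray, fixed, in any of the five places where trays and mat are set out. Origin: middle of the underside. Floor 3 mm thick, so a thing standing in it has its underside 3 mm above the deck; lip 3 mm thick, at most 10 mm above the deck.
- tray_oblong: OBLONG tray, 132 mm along its x, 86 mm along its y; belongs to the squat pot. Shallow grey plastic drip tray, fixed, in any of the five places where trays and mat are set out. Origin: middle of the underside. Floor 3 mm thick, so a thing standing in it has its underside 3 mm above the deck; lip 3 mm thick, at most 10 mm above the deck.
- spare_mat: Flat black rubber mat, 90 x 90 mm, 4 mm thick, without a lip, empty at the start: the free spot for setting a thing down on the way. Fixed. Origin: middle of its underside; a thing standing on it has its underside 4 mm above the deck.
- coin_roll: Orange paper roll of coins lying on the deck, 68 mm long (its y), 25 mm thick, loose; a bystander, not to be moved. Origin: centre of the underside.
There are look-alikes about, which are no part of the job. There is more than one size of the button_pot; the job needs the smaller.

How it is judged:
By the outcome, as a careful person would: the job done as asked, in the order asked, and still so for the second after the job is handed in, with the robot touching nothing.
It also fails if it takes over 136 s, if anything falls off the work surface, if the arm or the gripper's body presses on something with over 40 N, if the wrist force passes 120 N, or if a joint passes its speed limit or range.

## Working session

There is one attempt and no reset: what is moved stays moved. The work goes in short steps, Python scripts to look and compute and a shell command to move; the robot and the scene stay as the last step left them, time stands still between calls to the robot, and variables do not carry over. Pictures are saved under pics/ and viewed, at most 14 in all, crops included, and the job is handed in when it is done.

```bash
ls; mkdir -p pics; python3 - <<'E'
from plant import get_obs, vision
import cv2
print(get_obs())
for n in ("top","scene"):
    d=vision.capture(n); cv2.imwrite(f"pics/{n}0.png",d["pixels"][:,:,::-1])
    print({k:v for k,v in d.items() if k!="pixels"})
E
```

```text
pics
{'time': 0.0, 'joint_positions': array([ 1.12202063e+00,  3.42705480e-01,  1.52501597e+00, -1.49131466e-05,
        1.27538630e+00, -1.46005548e-01]), 'dq': array([ 4.38805956e-04,  1.56559918e-03, -5.84361768e-05, -1.58754703e-03,
        1.72160331e-03, -4.37305156e-04]), 'tau': array([ 1.16684889e-03, -4.31244063e+01, -2.44220692e+01,  7.17830588e-02,
        5.60155569e-02, -1.13517217e-04]), 'tool_pos': array([156.34567178, 500.75652716, 226.05427259]), 'tcp_rot': array([-3.14009160e+00, -2.06319022e-04,  2.83882670e+00]), 'contact_force': array([-0.24283625, -0.10168253,  0.28719491]), 'moment': array([-0.01716998, -0.01957559,  0.01496869]), 'finger_force': 0.0, 'grip_width': 91.5829454599552}
{'vfov': 42.08894773102738, 'cx': 320.0979936400434, 'cy': 244.27710918040145, 'pose': array([[ 2.16508771e-02,  9.86322769e-01, -1.63397170e-01,
         3.21715071e+02],
       [-9.99695783e-01,  1.94269227e-02, -1.51965567e-02,
         1.13876787e+02],
       [-1.18144057e-02,  1.63676480e-01,  9.86443323e-01,
         1.42412292e+03],
       [ 0.00000000e+00,  0.00000000e+00,  0.00000000e+00,
         1.00000000e+00]])}
{'vfov': 42.05583736207672, 'cx': 312.22986769011357, 'cy': 232.4241288457304, 'pose': array([[-9.93531494e-01,  8.00791618e-02, -8.05139670e-02,
         4.50182052e+02],
       [-1.11266554e-01, -5.44814604e-01,  8.31141866e-01,
         1.32831579e+03],
       [ 2.26919589e-02,  8.34724131e-01,  5.50200600e-01,
         8.58071730e+02],
       [ 0.00000000e+00,  0.00000000e+00,  0.00000000e+00,
         1.00000000e+00]])}
```

View pics/top0.png

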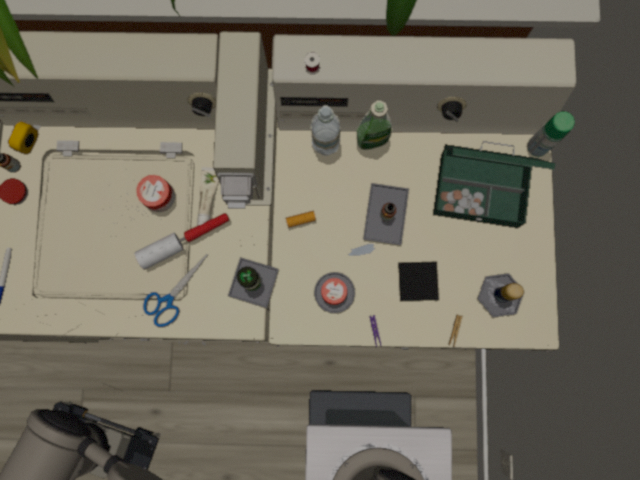

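View pics/scene0.png

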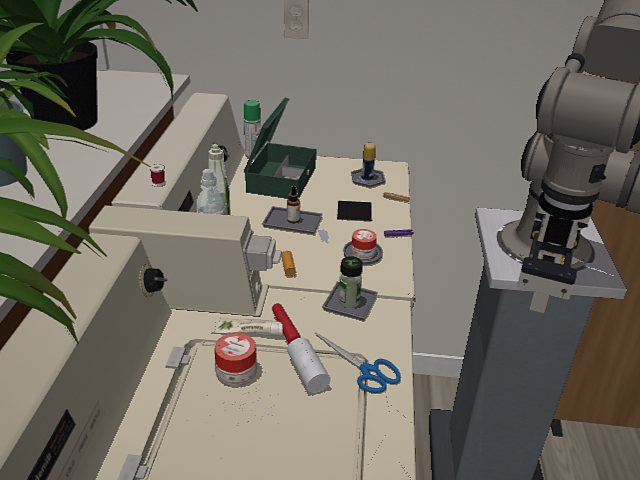

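The top view shows these places:

| Pixel | Place | Standing on it |
|---|---|---|
| (386,214) | oblong tray | dropper |
| (334,292) | round tray | small red-lidded pot |
| (254,283) | square tray | jar |
| (501,295) | hex tray | roll-on |
| (418,281) | black mat | empty |
| (300,219) | deck | coin roll |

Pot candidates are (334,292), which is smaller, and (154,192), which is larger. Dropper candidates are (389,210) on the oblong tray and a brown bottle at (5,160), which is off to the side and not on a tray. I'll confirm with sizes and a crop.

```bash
cat > h.py <<'E'
import numpy as np, cv2
from plant import get_obs, vision
from scipy.spatial.transform import Rotation as R
def cap(n):
    o=get_obs(); d=vision.capture(n)
    if n=="wrist":
        T=np.eye(4); T[:3,:3]=R.from_euler("xyz",o["tcp_rot"]).as_matrix(); T[:3,3]=o["tool_pos"]
        d["pose"]=T@d["T_tool_cam"]
    d["f"]=240/np.tan(np.radians(d["vfov"]/2)); d["bgr"]=d["pixels"][:,:,::-1].copy()
    return d
def ray(d,uv):
    uv=np.atleast_2d(np.float64(uv)); f=d["f"]
    v=np.c_[(uv[:,0]-d["cx"])/f,-(uv[:,1]-d["cy"])/f,-np.ones(len(uv))]@d["pose"][:3,:3].T
    return d["pose"][:3,3],v
def plane(d,uv,z):
    c,v=ray(d,uv); return c+v*((z-c[2])/v[:,2])[:,None]
def proj(d,p):
    q=(np.atleast_2d(p)-d["pose"][:3,3])@d["pose"][:3,:3]
    return np.c_[d["cx"]-d["f"]*q[:,0]/q[:,2],d["cy"]+d["f"]*q[:,1]/q[:,2]]
E
python3 - <<'E'
from h import *
d=cap("top"); b=d["bgr"]; hsv=cv2.cvtColor(b,cv2.COLOR_BGR2HSV)
print(d["f"], d["pixels"].shape)
for u,v in [(386,214),(334,292),(254,283),(501,295),(418,281),(300,219),(154,192)]:
    print((u,v),plane(d,(u,v),5)[0].round(0))
for p in [(240,290),(370,230),(490,310),(418,281),(320,300)]: print(p,hsv[p[1],p[0]])
m=((hsv[:,:,1]<60)&(hsv[:,:,2]<130)).astype(np.uint8)
roi=[(386,214),(334,292),(254,283),(501,295),(418,281)]
for u,v in roi:
    s=m[v-40:v+40,u-35:u+35].copy()
    s=cv2.morphologyEx(s,cv2.MORPH_OPEN,np.ones((3,3)))
    c,_=cv2.findContours(s,0,2); c=max(c,key=cv2.contourArea)+np.array([u-35,v-40])
    w=plane(d,c[:,0],6)[:,:2].astype(np.float32)
    print((u,v),cv2.minAreaRect(w),cv2.minEnclosingCircle(w))
    cv2.drawContours(b,[c],-1,(0,255,255),1)
red=((hsv[:,:,1]>130)&((hsv[:,:,0]<6)|(hsv[:,:,0]>174))).astype(np.uint8)
for c in cv2.findContours(red,0,2)[0]:
    if cv2.contourArea(c)>150: print("red",cv2.minEnclosingCircle(plane(d,c[:,0],50)[:,:2].astype(np.float32)),c[0,0])
cv2.imwrite("pics/crop1.png",cv2.resize(b[170:335,215:535],None,fx=2.5,fy=2.5,interpolation=cv2.INTER_CUBIC))
E
```

```text
623.7737442868047 (480, 640, 3)
(386, 214) [631. -16.   5.]
(334, 292) [447. 102.   5.]
(254, 283) [464. 285.   5.]
(501, 295) [ 448. -277.    5.]
(418, 281) [476. -89.   5.]
(300, 219) [615. 184.   5.]
(154, 192) [673. 528.   5.]
(240, 290) [150   5  98]
(370, 230) [ 0  0 94]
(490, 310) [120   3  92]
(418, 281) [ 0 20 25]
(320, 300) [ 0  5 98]
(386, 214) ((631.2142333984375, -14.725582122802734), (89.89073944091797, 138.86485290527344), 82.56281280517578) ((631.75341796875, -15.333795547485352), 80.59496307373047)
(334, 292) ((446.3118591308594, 101.6812973022461), (93.35725402832031, 91.0966796875), 1.159058928489685) ((446.5447998046875, 101.22898864746094), 47.649078369140625)
(254, 283) ((460.52740478515625, 287.8639831542969), (103.1011734008789, 157.33262634277344), 81.29019927978516) ((455.33837890625, 270.4770812988281), 81.78038787841797)
(501, 295) ((447.3956604003906, -269.24530029296875), (95.87297058105469, 96.46682739257812), 9.311859130859375) ((448.43060302734375, -274.56903076171875), 53.86802291870117)
(418, 281) ((476.2921142578125, -89.67033386230469), (90.79360961914062, 90.29240417480469), 2.5429399013519287) ((476.6615295410156, -89.07440948486328), 62.14287185668945)
red ((582.5711669921875, 391.1246643066406), 52.46440887451172) [223 214]
red ((656.5106811523438, 507.17962646484375), 34.73424530029297) [165 182]
red ((658.792724609375, 840.3479614257812), 31.394052505493164) [ 10 179]
```

View pics/crop1.png

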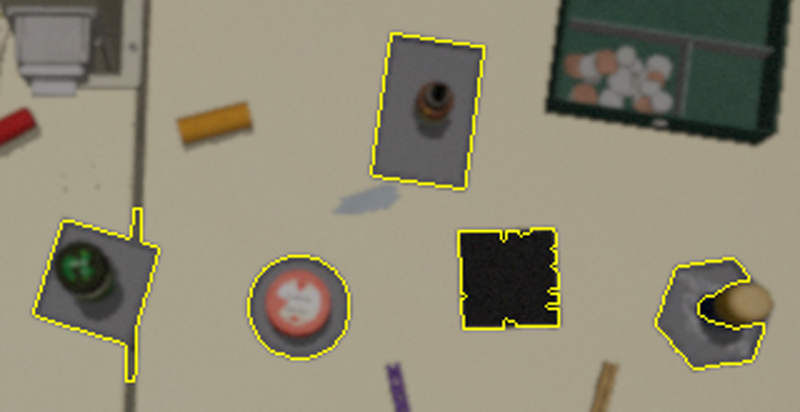

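The crop confirms the pot on the round tray is the smaller one, since the big one's lid measures 69 mm. The trays and their contents match the list. Next is a wrist-camera look from above.

```bash
cat >> h.py <<'E'
def to(x,y,z,yaw=np.pi/2):
    "dp (m) and rotation vector in present tool axes to reach a pointing-down pose"
    o=get_obs(); R0=R.from_euler("xyz",o["tcp_rot"])
    dp=R0.inv().apply(np.array([x,y,z])-o["tool_pos"])/1e3
    rv=(R0.inv()*R.from_euler("xyz",[np.pi,0,yaw])).as_rotvec()
    print("t",round(o["time"],2),"at",o["tool_pos"].round(1),"dp",dp.round(4),"rot",rv.round(3))
E
python3 -c "
from h import *
to(440,190,340)
print(cap('wrist')['T_tool_cam'].round(2), cap('wrist')['vfov'])"
```

```text
t 0.15 at [156.4 500.9 226.2] dp [-0.3634 -0.2123 -0.1136] rot [-1.000e-03  1.000e-03  1.268e+00]
[[  -0.      0.96    0.27   71.93]
 [   1.      0.      0.      0.65]
 [   0.      0.27   -0.96 -158.31]
 [   0.      0.      0.      1.  ]] 61.80657688023671
```

```bash
python3 -m pendant '{"dp":[[-0.04,-0.02,-0.06],[-0.09,-0.05,-0.1136],[-0.14,-0.08,-0.1136],[-0.19,-0.11,-0.1136],[-0.24,-0.14,-0.1136],[-0.29,-0.17,-0.1136],[-0.33,-0.195,-0.1136],[-0.3634,-0.2123,-0.1136]],"rotation":[[0,0,0.17],[0,0,0.34],[0,0,0.51],[0,0,0.68],[0,0,0.85],[0,0,1.02],[0,0,1.18],[0,0,1.268]]}'
python3 -m pendant '{"dp":[[0,0,0],[0,0,0]],"rotation":[[0,0,0],[0,0,0]]}'
python3 -c "
from h import *
d=cap('wrist'); cv2.imwrite('pics/w1.png',d['bgr']); to(440,190,340)"
```

```text
time: 1.25
tool_pos: [441.2, 188.1, 340.3]
tcp_rot: [3.142, 0.0, 1.565]
contact_force: [0.7, 0.7, 0.5]
grip_width: 91.7
finger_force: 0.0
time: 1.5
tool_pos: [439.6, 190.4, 340.2]
tcp_rot: [-3.141, -0.0, 1.572]
contact_force: [0.1, -0.6, -0.1]
grip_width: 91.6
finger_force: 0.0
t 1.55 at [439.4 190.8 340.3] dp [-0.0008  0.0006  0.0003] rot [-0.    -0.     0.002]
```

View pics/w1.png

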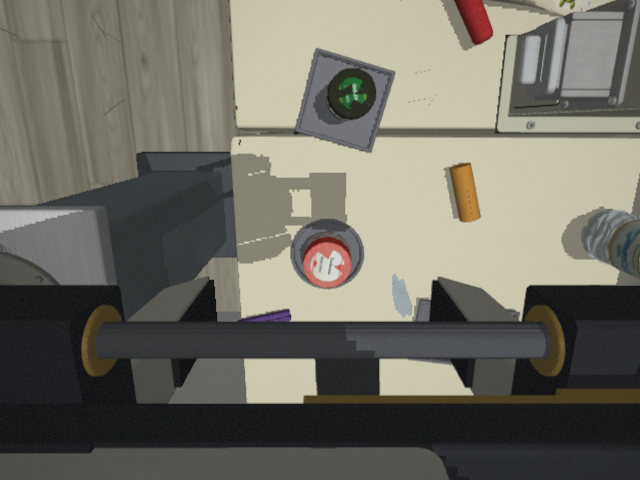

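The wrist view shows the square tray with the jar at (345,95), the round tray with the pot at (327,257) and the coin roll at (465,192).

```bash
cat >> h.py <<'E'
def grey(d,u,v,r=55,z=8,thr=130,smax=60,lo=0,hull=True):
    "tray/mat outline near pixel: minAreaRect and hull centroid on plane z"
    hsv=cv2.cvtColor(d["bgr"],cv2.COLOR_BGR2HSV)
    m=((hsv[:,:,1]<smax)&(hsv[:,:,2]<thr)&(hsv[:,:,2]>=lo)).astype(np.uint8)
    k=np.zeros_like(m); k[max(0,v-r):v+r,max(0,u-r):u+r]=1
    m=cv2.morphologyEx(m*k,cv2.MORPH_OPEN,np.ones((9,9)))
    c=max(cv2.findContours(m,0,2)[0],key=cv2.contourArea)
    w=plane(d,c[:,0],z)[:,:2].astype(np.float32); h=cv2.convexHull(w); M=cv2.moments(h)
    cv2.drawContours(d["bgr"],[c],-1,(0,255,255),1)
    print("grey",(u,v),np.round(np.hstack([*cv2.minAreaRect(h)]),1),"cen",round(M["m10"]/M["m00"],1),round(M["m01"]/M["m00"],1),"area",round(M["m00"]))
def blob(d,u,v,mask,z,r=45,e=(0,)):
    k=np.zeros(mask.shape,np.uint8); k[max(0,v-r):v+r,max(0,u-r):u+r]=1
    m=cv2.morphologyEx((mask*k).astype(np.uint8),cv2.MORPH_OPEN,np.ones((5,5)))
    c=max(cv2.findContours(m,0,2)[0],key=cv2.contourArea); h=cv2.convexHull(c)
    w=plane(d,h[:,0],z)[:,:2].astype(np.float32)
    cv2.drawContours(d["bgr"],[h],-1,(255,0,255),1)
    print("blob",(u,v),"z",z,"circ",np.round(np.hstack(cv2.minEnclosingCircle(w)),1),"rect",np.round(np.hstack([*cv2.minAreaRect(w)]),1))
E
python3 - <<'E'
from h import *
d=cap("wrist"); hsv=cv2.cvtColor(d["bgr"],cv2.COLOR_BGR2HSV); H,S,V=cv2.split(hsv)
for p in [(330,60),(375,80),(310,240),(350,60),(332,100),(330,118)]: print(p,hsv[p[1],p[0]])
o=d["bgr"].copy()
for z in (3,10): grey(d,345,100,58,z)
for z in (3,10): grey(d,327,252,40,z)
red=(S>100)&((H<8)|(H>172)); blob(d,327,262,red,53,40); 
dark=((V<60)); blob(d,352,93,dark,108,35)
blob(d,465,192,(S>150)&(H>8)&(H<20),12,45)
cv2.imwrite("pics/w1m.png",cv2.resize(d["bgr"][30:300,220:540],None,fx=2,fy=2))
E
```

```text
(330, 60) [116  15 122]
(375, 80) [109  17 121]
(310, 240) [17 20 91]
(350, 60) [111  16 113]
(332, 100) [35 68 41]
(330, 118) [120  10  76]
grey (345, 100) [465.  287.8  99.   98.5  74.7] cen 464.2 288.9 area 9270
grey (345, 100) [464.7 288.2  94.8  94.1  75.2] cen 464.0 288.8 area 8552
grey (327, 252) [445.2 117.5  93.8  66.7   1.1] cen 445.0 113.7 area 5280
grey (327, 252) [445.1 122.3  89.9  57.7   1.1] cen 445.0 118.6 area 4308
blob (327, 262) z 53 circ [445.6 108.6  31.2] rect [4.451e+02 1.086e+02 5.430e+01 6.200e+01 1.000e-01]
blob (352, 93) z 108 circ [465.6 292.   22.9] rect [4.658e+02 2.911e+02 4.420e+01 4.340e+01 1.000e-01]
blob (465, 192) z 12 circ [613.6 183.8  36.4] rect [614.  184.1  24.2  71.9  16.1]
```

View pics/w1m.png

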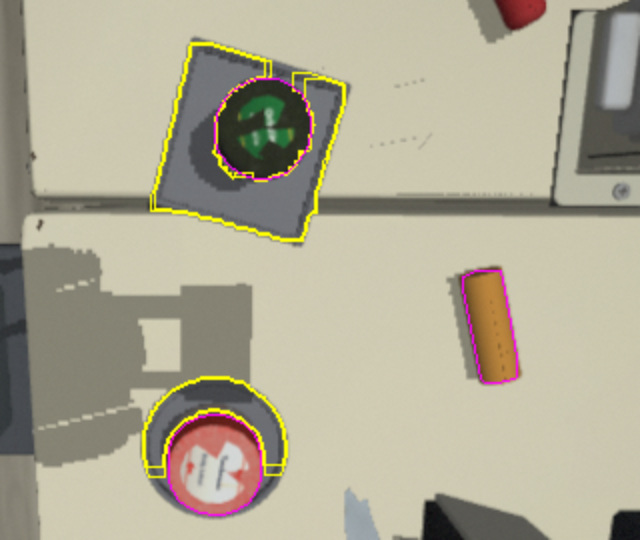

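The masks fit the square tray, jar, pot lid and coin roll. Two more views are needed for the round and oblong trays, and for the hex tray and mat.

```bash
python3 -m pendant '{"dp":[[-0.05,0.01,0],[-0.1,0.02,0],[-0.14,0.03,0],[-0.16,0.04,0],[-0.16,0.04,0],[-0.16,0.04,0]],"rotation":[[0,0,0],[0,0,0],[0,0,0],[0,0,0],[0,0,0],[0,0,0]]}' | sed -n 1,3p
python3 - <<'E'
from h import *
d=cap("wrist"); cv2.imwrite("pics/w2.png",d["bgr"]); np.save("w2.npy",d,allow_pickle=True); to(450,-330,340)
E
python3 -m pendant '{"dp":[[-0.05,-0.005,0],[-0.1,-0.01,0],[-0.15,-0.015,0],[-0.2,-0.02,0],[-0.25,-0.025,0],[-0.3,-0.03,0],[-0.335,-0.03,0],[-0.36,-0.03,0]],"rotation":[[0,0,0],[0,0,0],[0,0,0],[0,0,0],[0,0,0],[0,0,0],[0,0,0],[0,0,0]]}' | sed -n 1,3p
python3 -m pendant '{"dp":[[0,0,0],[0,0,0],[0,0,0]],"rotation":[[0,0,0],[0,0,0],[0,0,0]]}' | sed -n 1,3p
python3 - <<'E'
from h import *
d=cap("wrist"); np.save("w3.npy",d,allow_pickle=True)
a=np.load("w2.npy",allow_pickle=True).item()["bgr"]
cv2.imwrite("pics/w23.png",np.hstack([a[0:340,200:600],d["bgr"][0:340,200:600]]))
E
```

```text
time: 2.35
tool_pos: [479.6, 31.3, 340.4]
tcp_rot: [-3.142, -0.001, 1.572]
t 2.4 at [479.7  31.4 340.5] dp [-3.614e-01 -3.030e-02  3.000e-04] rot [ 0.    -0.     0.002]
time: 3.4
tool_pos: [450.4, -330.3, 340.2]
tcp_rot: [3.142, -0.0, 1.571]
time: 3.78
tool_pos: [450.5, -328.5, 340.7]
tcp_rot: [3.141, -0.0, 1.573]
```

View pics/w23.png

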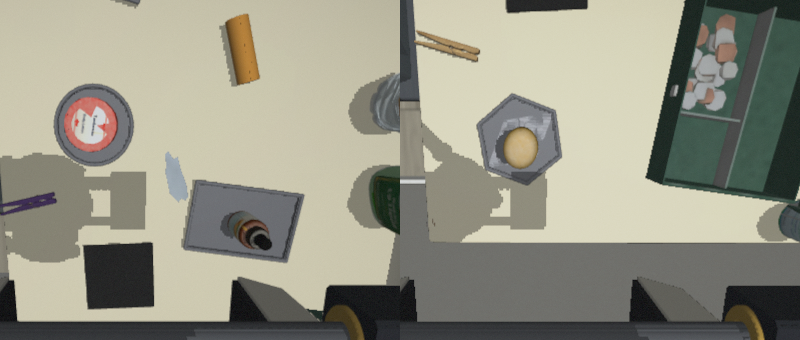

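Left picture (w2): round tray at (294,124) with the pot at (291,124), oblong tray at (444,220) with the dropper bulb near (462,242), and mat at (319,275). Right picture (w3): hex tray at (319,139) with the roll-on cap at (320,148).

```bash
python3 - <<'E'
from h import *
d=np.load("w2.npy",allow_pickle=True).item(); H,S,V=cv2.split(cv2.cvtColor(d["bgr"],cv2.COLOR_BGR2HSV))
for z in (3,10): grey(d,294,124,46,z)
for z in (3,10): grey(d,444,220,64,z)
for z in (4,): grey(d,319,275,42,z,50,255)
blob(d,291,124,(S>100)&((H<8)|(H>172)),53,40)
blob(d,462,242,(V<45),105,14)   # bulb
blob(d,450,230,(S>80)&(H<25)&(V<200),72,35)
e=np.load("w3.npy",allow_pickle=True).item(); H,S,V=cv2.split(cv2.cvtColor(e["bgr"],cv2.COLOR_BGR2HSV))
for z in (3,10): grey(e,319,139,48,z)
blob(e,320,148,(S>70)&(H<30)&(V>80),95,28)
# top-view cross-check of the hex and rollon
print("edge of box x,y",plane(e,[(450,182),(487,5)],60).round())
cv2.imwrite("pics/m23.png",np.hstack([d["bgr"][60:330,230:530],e["bgr"][60:330,230:430]])[:, :])
im=cv2.imread("pics/m23.png"); cv2.imwrite("pics/m23.png",cv2.resize(im,None,fx=1.6,fy=1.6))
E
```

```text
grey (294, 124) [453.7 101.9  94.   77.2  76.6] cen 450.3 102.7 area 6056
grey (294, 124) [458.7 103.1  90.2  63.9  85.6] cen 455.2 103.3 area 4866
grey (444, 220) [631.7 -13.2  91.3 138.6  82.4] cen 631.7 -13.3 area 12561
grey (444, 220) [629.6 -11.5  87.5 134.1  82.5] cen 629.4 -11.6 area 11637
grey (319, 275) [475.7 -86.7  87.8  88.    2.5] cen 475.9 -86.7 area 7647
blob (291, 124) z 53 circ [445.7 105.2  28.7] rect [445.1 104.6  54.7  55.7  89.8]
blob (462, 242) z 105 circ [622.8 -10.5  10.2] rect [623.  -10.3  12.   20.   46.7]
blob (450, 230) z 72 circ [620.8  -8.2  15.2] rect [617.4  -4.7  30.3  16.3  44.8]
grey (319, 139) [ 4.510e+02 -3.171e+02  3.090e+01  1.470e+01  1.000e-01] cen 451.3 -316.5 area 412
grey (319, 139) [ 4.516e+02 -3.162e+02  2.190e+01  1.210e+01  1.000e-01] cen 451.7 -315.9 area 253
blob (320, 148) z 95 circ [ 449.3 -277.    19.7] rect [ 4.484e+02 -2.770e+02  3.360e+01  3.750e+01  1.000e-01]
edge of box x,y [[ 591. -315.   60.]
 [ 612. -142.   60.]]
```

View pics/m23.png

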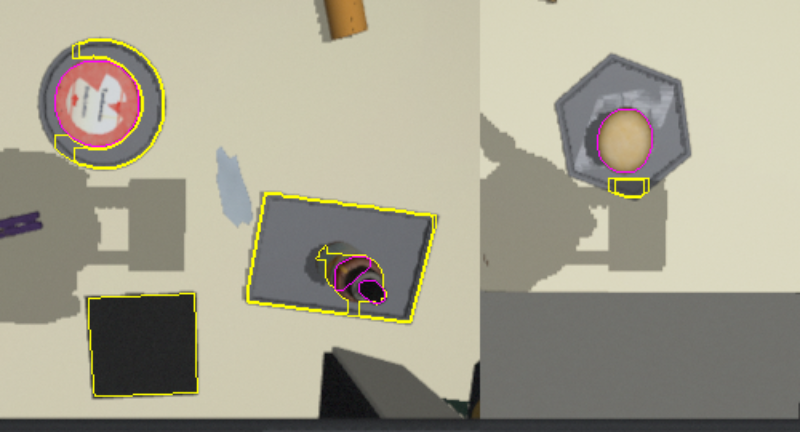

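```bash
python3 - <<'E'
from h import *
d=np.load("w2.npy",allow_pickle=True).item(); H,S,V=cv2.split(cv2.cvtColor(d["bgr"],cv2.COLOR_BGR2HSV))
m=(((S<60)&(V<130))|((S>100)&((H<8)|(H>172)))|((S<60)&(np.hypot(*np.meshgrid(np.arange(640)-294,np.arange(480)-124))<30)))
m=m&(np.hypot(*np.meshgrid(np.arange(640)-294,np.arange(480)-124))<46)
for z in (3,8): blob(d,294,124,m,z,48)
e=np.load("w3.npy",allow_pickle=True).item()
for z in (3,8): print("hex wrist",plane(e,[(319.1,139.1)],z)[0].round(1))
t=cap("top"); k=2.5
hx=np.array([(738,258),(763,290),(752,362),(693,369),(656,322),(675,268)])/k+[215,170]
print("hex top",plane(t,hx,8).mean(0).round(1), "bulb top",plane(t,[(389.8,207.2)],104).round(1))
sq=np.array([(67,220),(160,246),(130,346),(33,315)])/k+[215,170]
print("sq top",plane(t,sq,8).mean(0).round(1),"rollon top",plane(t,[np.array([750,302])/k+[215,170]],105).round(1),"jar top",plane(t,[np.array([81,267])/k+[215,170]],108).round(1), "pot top",plane(t,[np.array([297.5,301])/k+[215,170]],53).round(1))
to(448.5,-277,150)
E
```

```text
blob (294, 124) z 3 circ [445.3 103.8  47.5] rect [4.453e+02 1.040e+02 9.420e+01 9.290e+01 1.000e-01]
blob (294, 124) z 8 circ [445.6 103.8  47. ] rect [4.456e+02 1.040e+02 9.330e+01 9.200e+01 1.000e-01]
hex wrist [ 446.8 -271.6    3. ]
hex wrist [ 446.8 -271.5    8. ]
hex top [ 449.1 -274.2    8. ] bulb top [[624.7 -14.8 104. ]]
sq top [464.7 284.5   8. ] rollon top [[ 448.8 -279.1  105. ]] jar top [[466.7 287.  108. ]] pot top [[446.6 102.2  53. ]]
t 3.88 at [ 450.4 -328.9  340.7] dp [ 0.052  -0.0019  0.1907] rot [0.    0.    0.001]
```

```bash
python3 -m pendant '{"dp":[[0.03,-0.001,0.03],[0.051,-0.002,0.08],[0.051,-0.002,0.13],[0.051,-0.002,0.17],[0.051,-0.002,0.21],[0.051,-0.002,0.25],[0.051,-0.002,0.28],[0.051,-0.002,0.2917]],"rotation":[[0,0,0],[0,0,0],[0,0,0],[0,0,0],[0,0,0],[0,0,0],[0,0,0],[0,0,0]]}' 0.0918
python3 -m pendant '{"dp":[[0,0,0],[0,0,0],[0,0,0],[0,0,0],[0,0,0],[0,0,0],[0,0,0],[0,0,0]],"rotation":[[0,0,0],[0,0,0],[0,0,0],[0,0,0],[0,0,0],[0,0,0],[0,0,0],[0,0,0]]}' 0.025
```

```text
time: 4.88
tool_pos: [447.6, -277.9, 47.3]
tcp_rot: [-3.14, -0.002, 1.571]
contact_force: [-0.9, -0.3, 0.5]
grip_width: 91.8
finger_force: 0.0
time: 5.88
tool_pos: [448.1, -278.9, 48.7]
tcp_rot: [3.142, -0.0, 1.571]
contact_force: [-0.6, 0.3, 2.4]
grip_width: 34.0
finger_force: 30.0
```

```bash
python3 -m pendant '{"dp":[[0,0,-0.02],[0,0,-0.05],[0.03,0.004,-0.06],[0.07,0.01,-0.06],[0.11,0.016,-0.06],[0.15,0.022,-0.06],[0.18,0.026,-0.06],[0.19,0.028,-0.06]],"rotation":[[0,0,0],[0,0,0],[0,0,0],[0,0,0],[0,0,0],[0,0,0],[0,0,0],[0,0,0]]}' | sed -n 1,6p
python3 -m pendant '{"dp":[[0,0,0],[0,0,0.01],[0,0,0.025],[0,0,0.04],[0,0,0.05],[0,0,0.056],[0,0,0.0585],[0,0,0.0585]],"rotation":[[0,0,0],[0,0,0],[0,0,0],[0,0,0],[0,0,0],[0,0,0],[0,0,0],[0,0,0]]}'
python3 -c "
from h import *
to(476,-88.5,49.7)"
```

```text
time: 6.88
tool_pos: [476.0, -87.4, 108.5]
tcp_rot: [-3.141, -0.0, 1.573]
contact_force: [0.0, -0.1, -0.8]
grip_width: 33.9
finger_force: 30.0
time: 7.88
tool_pos: [476.2, -88.9, 50.2]
tcp_rot: [3.141, 0.0, 1.571]
contact_force: [-0.1, 0.1, -0.6]
grip_width: 34.0
finger_force: 30.0
t 7.88 at [476.2 -88.9  50.2] dp [ 0.0004 -0.0002  0.0005] rot [ 0.  0. -0.]
```

```bash
python3 -m pendant '{"dp":[[0,0,0.0006],[0,0,0.0006]],"rotation":[[0,0,0],[0,0,0]]}' | sed -n 2,4p
python3 -m pendant '{"dp":[[0,0,0],[0,0,0],[0,0,0],[0,0,0]],"rotation":[[0,0,0],[0,0,0],[0,0,0],[0,0,0]]}' 0.0918
python3 -m pendant '{"dp":[[0,0,-0.03],[0,0,-0.08],[0,0,-0.14],[-0.03,0,-0.2],[-0.06,0,-0.25],[-0.07,0,-0.29],[-0.07,0,-0.29],[-0.07,0,-0.29]],"rotation":[[0,0,0],[0,0,0],[0,0,0],[0,0,0],[0,0,0],[0,0,0],[0,0,0],[0,0,0]]}'|sed -n 1,3p
python3 - <<'E'
from h import *
d=cap("wrist"); np.save("w4.npy",d,allow_pickle=True); 
print(proj(d,[(476.2,-88.6,100),(631,-13,5)]))
H,S,V=cv2.split(cv2.cvtColor(d["bgr"],cv2.COLOR_BGR2HSV))
u,v=proj(d,[(476.2,-88.6,100)])[0].astype(int)
blob(d,u,v,(S>70)&(H<30)&(V>80),95,35); grey(d,u,v,55,4,50,255)
u,v=proj(d,[(631,-13,5)])[0].astype(int); grey(d,u,v,75,8)
cv2.imwrite("pics/w4.png",d["bgr"][0:330,220:620]); to(465.5,289,150)
E
```

```text
tool_pos: [476.3, -88.9, 49.7]
tcp_rot: [3.141, 0.0, 1.571]
contact_force: [-0.3, -0.4, -0.7]
time: 8.62
tool_pos: [476.1, -88.9, 49.5]
tcp_rot: [3.141, -0.0, 1.571]
contact_force: [-0.5, -1.3, 0.1]
grip_width: 69.3
finger_force: 0.0
time: 9.62
tool_pos: [475.7, -158.5, 338.5]
tcp_rot: [-3.14, -0.001, 1.571]
[[323.05710019 128.67675463]
 [459.68426782  58.99206666]]
blob (np.int64(323), np.int64(128)) z 95 circ [476.4 -86.9  19.7] rect [477.1 -86.9  38.2  33.   90. ]
grey (np.int64(323), np.int64(128)) [475.8 -87.4  87.9  87.7   2.6] cen 475.9 -87.4 area 7639
grey (np.int64(459), np.int64(58)) [630.4 -13.   91.  136.6  82.5] cen 645.0 -8.4 area 9241
t 9.68 at [ 475.5 -158.3  338. ] dp [ 0.447  -0.0095  0.1887] rot [-0.002 -0.001  0.   ]
```

View pics/w4.png

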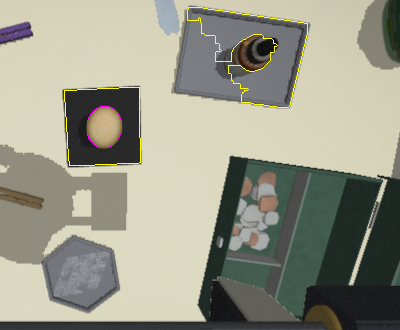

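The roll-on stands upright mid-mat at crop (104,127). The hex tray is empty at crop (81,274). The wrist camera reads about 2 mm high in y, so I'll use the average of the two cameras. Next is the jar.

```bash
python3 - <<'E'
from h import *
d=np.load("w4.npy",allow_pickle=True).item()
grey(d,300,274,50,8,175,50)
E
python3 -m pendant '{"dp":[[0.06,0,0],[0.12,-0.003,0],[0.18,-0.005,0],[0.24,-0.007,0],[0.3,-0.008,0.02],[0.36,-0.009,0.05],[0.42,-0.01,0.08],[0.4477,-0.01,0.12]],"rotation":[[0,0,0],[0,0,0],[0,0,0],[0,0,0],[0,0,0],[0,0,0],[0,0,0],[0,0,0]]}' 0.0918|sed -n 1,3p
python3 -m pendant '{"dp":[[0,0,0],[0,0,0]],"rotation":[[0,0,0],[0,0,0]]}'|sed -n 1,3p
python3 -c "
from h import *
to(465.5,289.4,49)"
```

```text
grey (300, 274) [ 439.  -264.2  113.7  119.3    0. ] cen 437.4 -263.4 area 10135
time: 10.68
tool_pos: [465.1, 291.7, 217.9]
tcp_rot: [3.141, -0.0, 1.573]
time: 10.92
tool_pos: [465.8, 288.7, 219.2]
tcp_rot: [-3.141, 0.001, 1.572]
t 10.93 at [465.8 288.7 219.2] dp [ 8.000e-04 -1.000e-04  1.702e-01] rot [-0.001  0.001  0.001]
```

```bash
python3 -m pendant '{"dp":[[0.001,0,0.04],[0.001,0,0.08],[0.001,0,0.12],[0.001,0,0.15],[0.001,0,0.165],[0.001,0,0.17],[0.001,0,0.17]],"rotation":[[0,0,0],[0,0,0],[0,0,0],[0,0,0],[0,0,0],[0,0,0],[0,0,0]]}' |sed -n 1,4p
python3 -m pendant '{"dp":[[0,0,0],[0,0,0],[0,0,0],[0,0,0],[0,0,0],[0,0,0],[0,0,0]],"rotation":[[0,0,0],[0,0,0],[0,0,0],[0,0,0],[0,0,0],[0,0,0],[0,0,0]]}' 0.035
python3 -m pendant '{"dp":[[0,0,-0.02],[0,0,-0.07],[0,0,-0.13],[0,0,-0.16],[0,0,-0.16]],"rotation":[[0,0,0],[0,0,0],[0,0,0],[0,0,0],[0,0,0]]}'
python3 -c "
from h import *
to(447.5,-273.2,209)"
```

```text
time: 11.8
tool_pos: [466.9, 289.9, 50.5]
tcp_rot: [3.14, -0.001, 1.57]
contact_force: [-0.7, 1.1, 0.6]
time: 12.68
tool_pos: [466.1, 289.9, 49.5]
tcp_rot: [3.141, -0.0, 1.571]
contact_force: [0.4, 0.1, -0.0]
grip_width: 44.1
finger_force: 30.0
time: 13.3
tool_pos: [467.1, 290.3, 211.8]
tcp_rot: [3.137, -0.002, 1.571]
contact_force: [1.6, -0.0, -1.6]
grip_width: 44.0
finger_force: 30.0
t 13.3 at [467.1 290.3 211.8] dp [-0.5635 -0.0196  0.0015] rot [ 0.005 -0.002  0.   ]
```

```bash
python3 -m pendant '{"dp":[[-0.05,-0.002,0],[-0.11,-0.004,0],[-0.17,-0.006,0],[-0.23,-0.008,0],[-0.29,-0.01,0],[-0.35,-0.012,0],[-0.41,-0.014,0],[-0.46,-0.016,0]],"rotation":[[0,0,0],[0,0,0],[0,0,0],[0,0,0],[0,0,0],[0,0,0],[0,0,0],[0,0,0]]}' |sed -n 1,3p
python3 -m pendant '{"dp":[[-0.05,-0.001,0],[-0.08,-0.002,0],[-0.1,-0.0025,0],[-0.103,-0.003,0],[-0.103,-0.003,0]],"rotation":[[0,0,0],[0,0,0],[0,0,0],[0,0,0],[0,0,0]]}'
python3 -c "
from h import *
to(447.3,-273.1,50)"
```

```text
time: 14.3
tool_pos: [448.8, -172.0, 207.5]
tcp_rot: [-3.139, -0.002, 1.57]
time: 14.92
tool_pos: [447.0, -272.2, 209.0]
tcp_rot: [-3.141, -0.001, 1.571]
contact_force: [0.3, 0.9, -1.3]
grip_width: 44.3
finger_force: 30.0
t 14.93 at [ 447.  -272.2  209. ] dp [-0.0011  0.0004  0.159 ] rot [-0.001 -0.001  0.   ]
```

```bash
python3 -m pendant '{"dp":[[-0.001,0,0.04],[-0.001,0,0.09],[-0.001,0,0.125],[-0.001,0,0.145],[-0.001,0,0.154],[-0.001,0,0.1585],[-0.001,0,0.159],[-0.001,0,0.159]],"rotation":[[0,0,0],[0,0,0],[0,0,0],[0,0,0],[0,0,0],[0,0,0],[0,0,0],[0,0,0]]}'
python3 -m pendant '{"dp":[[0,0,0.0005],[0,0,0.0005]],"rotation":[[0,0,0],[0,0,0]]}' |sed -n 2,5p
python3 -m pendant '{"dp":[[0,0,0],[0,0,0],[0,0,0],[0,0,0]],"rotation":[[0,0,0],[0,0,0],[0,0,0],[0,0,0]]}' 0.0918
python3 -m pendant '{"dp":[[0,0,-0.03],[0,0,-0.08],[0,0,-0.14],[-0.02,0,-0.2],[-0.05,0,-0.25],[-0.06,0,-0.29],[-0.06,0,-0.29],[-0.06,0,-0.29]],"rotation":[[0,0,0],[0,0,0],[0,0,0],[0,0,0],[0,0,0],[0,0,0],[0,0,0],[0,0,0]]}'|sed -n 1,3p
python3 - <<'E'
from h import *
d=cap("wrist"); np.save("w5.npy",d,allow_pickle=True); 
u,v=proj(d,[(447,-272,108)])[0].astype(int)
V=cv2.split(cv2.cvtColor(d["bgr"],cv2.COLOR_BGR2HSV))[2]
blob(d,u,v,V<60,108,35); print(u,v)
cv2.imwrite("pics/w5.png",cv2.resize(d["bgr"][v-75:v+75,u-90:u+90],None,fx=3,fy=3)); to(475.9,-89,49.5)
E
```

```text
time: 15.92
tool_pos: [447.5, -274.4, 51.2]
tcp_rot: [3.14, 0.001, 1.571]
contact_force: [-0.3, -0.4, -2.1]
grip_width: 44.0
finger_force: 30.0
tool_pos: [447.2, -274.3, 50.2]
tcp_rot: [3.141, 0.0, 1.571]
contact_force: [-0.9, 1.3, -1.5]
grip_width: 44.3
time: 16.68
tool_pos: [447.1, -274.2, 50.0]
tcp_rot: [3.141, -0.0, 1.571]
contact_force: [-0.8, -0.1, -0.1]
grip_width: 79.5
finger_force: 0.0
time: 17.68
tool_pos: [446.8, -333.7, 338.9]
tcp_rot: [-3.14, -0.001, 1.571]
blob (np.int64(322), np.int64(137)) z 108 circ [ 447.4 -271.8   22.2] rect [ 447.8 -271.5   42.6   42.1    0. ]
322 137
t 17.73 at [ 446.7 -333.5  338.5] dp [0.2439 0.0298 0.2894] rot [-0.002 -0.002  0.   ]
```

View pics/w5.png

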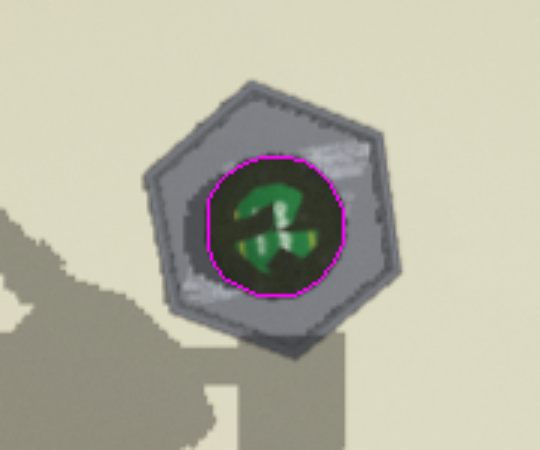

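The jar is centred in the hex tray. Next, the roll-on goes from the mat to the square tray.

```bash
python3 -m pendant '{"dp":[[0.05,0.006,0],[0.1,0.012,0],[0.15,0.018,0.02],[0.2,0.024,0.06],[0.235,0.0295,0.1],[0.2446,0.0295,0.14],[0.2446,0.0295,0.15],[0.2446,0.0295,0.15]],"rotation":[[0,0,0],[0,0,0],[0,0,0],[0,0,0],[0,0,0],[0,0,0],[0,0,0],[0,0,0]]}' 0.0918|sed -n 1,3p
python3 -c "
from h import *
to(476.1,-88.9,49.5)"
```

```text
time: 18.73
tool_pos: [476.4, -89.8, 189.8]
tcp_rot: [-3.14, -0.0, 1.571]
t 18.73 at [476.4 -89.8 189.8] dp [ 0.0009 -0.0002  0.1403] rot [-0.001 -0.    -0.   ]
```

```bash
python3 -m pendant '{"dp":[[0.0005,0,0.04],[0.0005,0,0.08],[0.0005,0,0.11],[0.0005,0,0.13],[0.0005,0,0.1395],[0.0005,0,0.1395]],"rotation":[[0,0,0],[0,0,0],[0,0,0],[0,0,0],[0,0,0],[0,0,0]]}' |sed -n 1,4p
python3 -m pendant '{"dp":[[0,0,0],[0,0,0],[0,0,0],[0,0,0],[0,0,0],[0,0,0],[0,0,0],[0,0,0]],"rotation":[[0,0,0],[0,0,0],[0,0,0],[0,0,0],[0,0,0],[0,0,0],[0,0,0],[0,0,0]]}' 0.025
python3 -m pendant '{"dp":[[0,0,-0.02],[0,0,-0.06],[0.03,0,-0.1],[0.08,-0.002,-0.11],[0.13,-0.004,-0.11],[0.18,-0.006,-0.11],[0.23,-0.008,-0.11],[0.28,-0.01,-0.11]],"rotation":[[0,0,0],[0,0,0],[0,0,0],[0,0,0],[0,0,0],[0,0,0],[0,0,0],[0,0,0]]}'|sed -n 1,3p
python3 -m pendant '{"dp":[[0.04,-0.001,0],[0.075,-0.002,0],[0.094,-0.002,0],[0.094,-0.002,0],[0.094,-0.002,0]],"rotation":[[0,0,0],[0,0,0],[0,0,0],[0,0,0],[0,0,0]]}'
python3 -c "
from h import *
to(464.3,286.3,49)"
```

```text
time: 19.48
tool_pos: [477.1, -89.7, 51.0]
tcp_rot: [3.141, 0.0, 1.57]
contact_force: [1.0, 0.4, -0.4]
time: 20.48
tool_pos: [476.6, -89.0, 50.5]
tcp_rot: [-3.142, -0.0, 1.571]
contact_force: [0.0, -0.2, -0.2]
grip_width: 34.0
finger_force: 30.0
time: 21.48
tool_pos: [466.3, 192.5, 160.5]
tcp_rot: [3.142, -0.0, 1.571]
time: 22.1
tool_pos: [464.6, 283.9, 160.4]
tcp_rot: [-3.141, 0.001, 1.57]
contact_force: [0.5, -0.5, -1.2]
grip_width: 34.2
finger_force: 30.0
t 22.1 at [464.6 283.9 160.4] dp [ 0.0025 -0.0003  0.1114] rot [-0.     0.001 -0.001]
```

```bash
python3 -m pendant '{"dp":[[0.0015,0,0.03],[0.0015,0,0.065],[0.0015,0,0.09],[0.0015,0,0.102],[0.0015,0,0.108],[0.0015,0,0.1105],[0.0015,0,0.1105]],"rotation":[[0,0,0],[0,0,0],[0,0,0],[0,0,0],[0,0,0],[0,0,0],[0,0,0]]}'
python3 -m pendant '{"dp":[[0,0,0.0003],[0,0,0.0003]],"rotation":[[0,0,0],[0,0,0]]}' |sed -n 2,5p
```

```text
time: 22.98
tool_pos: [465.0, 286.5, 50.7]
tcp_rot: [3.14, -0.001, 1.571]
contact_force: [0.4, -0.3, -0.5]
grip_width: 33.7
finger_force: 30.0
tool_pos: [464.8, 286.6, 50.1]
tcp_rot: [3.141, -0.0, 1.571]
contact_force: [0.2, 0.6, -0.2]
grip_width: 34.2
```

```bash
python3 -m pendant '{"dp":[[0,0,0.0006],[0,0,0.0006]],"rotation":[[0,0,0],[0,0,0]]}' |sed -n 2,5p
python3 -m pendant '{"dp":[[0,0,0],[0,0,0],[0,0,0],[0,0,0]],"rotation":[[0,0,0],[0,0,0],[0,0,0],[0,0,0]]}' 0.0918
python3 -m pendant '{"dp":[[0,0,-0.03],[0,0,-0.08],[0,0,-0.14],[-0.03,0,-0.2],[-0.07,0,-0.25],[-0.1,0,-0.29],[-0.1,0,-0.29],[-0.1,0,-0.29]],"rotation":[[0,0,0],[0,0,0],[0,0,0],[0,0,0],[0,0,0],[0,0,0],[0,0,0],[0,0,0]]}'|sed -n 1,3p
python3 - <<'E'
from h import *
d=cap("wrist"); np.save("w6.npy",d,allow_pickle=True)
H,S,V=cv2.split(cv2.cvtColor(d["bgr"],cv2.COLOR_BGR2HSV))
u,v=proj(d,[(464.5,288,98)])[0].astype(int)
blob(d,u,v,(S>70)&(H<30)&(V>80)&(V<235),95,25); grey(d,u,v,62,8)
cv2.imwrite("pics/w6.png",cv2.resize(d["bgr"][max(0,v-75):v+150,u-110:u+110],None,fx=2.5,fy=2.5)); to(446,102.8,100)
E
```

```text
tool_pos: [464.7, 286.6, 49.4]
tcp_rot: [3.141, -0.0, 1.571]
contact_force: [-0.2, -1.2, 2.5]
grip_width: 33.8
time: 23.98
tool_pos: [464.6, 286.4, 49.1]
tcp_rot: [-3.142, -0.0, 1.571]
contact_force: [0.0, -0.6, 0.5]
grip_width: 69.1
finger_force: 0.0
time: 24.98
tool_pos: [464.3, 186.5, 338.4]
tcp_rot: [-3.141, -0.0, 1.57]
blob (np.int64(322), np.int64(93)) z 95 circ [466.3 288.5  19.4] rect [465.4 288.5  37.5  33.2  90. ]
grey (np.int64(322), np.int64(93)) [464.4 287.7  98.6  96.9  75.2] cen 464.0 288.4 area 9130
t 25.02 at [464.  186.7 337.8] dp [-0.0839 -0.0175  0.2379] rot [-0.002  0.     0.   ]
```

View pics/w6.png

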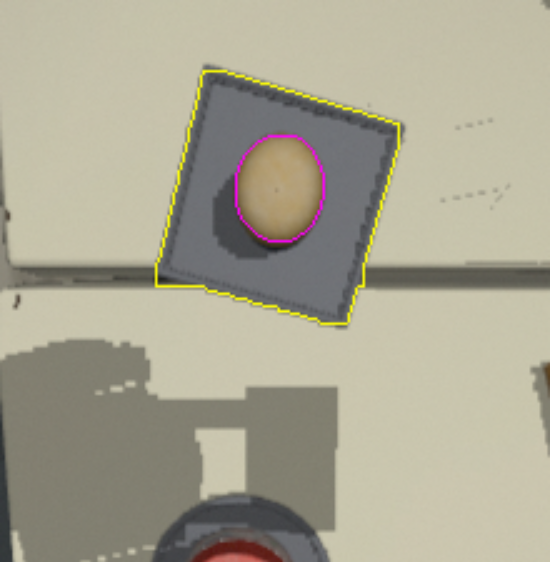

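The roll-on is centred in the square tray. Next, the pot goes to the mat.

```bash
python3 -m pendant '{"dp":[[-0.04,-0.008,0.03],[-0.07,-0.015,0.08],[-0.084,-0.0185,0.13],[-0.084,-0.0185,0.18],[-0.084,-0.0185,0.22],[-0.084,-0.0185,0.24],[-0.084,-0.0185,0.24]],"rotation":[[0,0,0],[0,0,0],[0,0,0],[0,0,0],[0,0,0],[0,0,0],[0,0,0]]}' 0.0918|sed -n 1,3p
python3 -c "
from h import *
to(445.5,102.7,20)"
```

```text
time: 25.9
tool_pos: [444.0, 102.9, 96.7]
tcp_rot: [-3.135, 0.0, 1.572]
t 25.9 at [444.  102.9  96.7] dp [-0.0002  0.0019  0.0767] rot [-0.006  0.     0.001]
```

```bash
python3 -m pendant '{"dp":[[0,0,0.02],[0,0,0.05],[0,0,0.07],[0,0,0.0775],[0,0,0.0775]],"rotation":[[0,0,0],[0,0,0],[0,0,0],[0,0,0],[0,0,0]]}' |sed -n 1,4p
python3 -m pendant '{"dp":[[0,0,0],[0,0,0],[0,0,0],[0,0,0],[0,0,0],[0,0,0]],"rotation":[[0,0,0],[0,0,0],[0,0,0],[0,0,0],[0,0,0],[0,0,0]]}' 0.048
python3 -m pendant '{"dp":[[0,0,-0.02],[0,0,-0.05],[-0.03,0.004,-0.06],[-0.08,0.012,-0.06],[-0.13,0.02,-0.06],[-0.17,0.027,-0.06],[-0.191,0.0305,-0.06],[-0.191,0.0305,-0.06]],"rotation":[[0,0,0],[0,0,0],[0,0,0],[0,0,0],[0,0,0],[0,0,0],[0,0,0],[0,0,0]]}'
python3 -m pendant '{"dp":[[0,0,0.005],[0,0,0.025],[0,0,0.045],[0,0,0.055],[0,0,0.0585],[0,0,0.0585]],"rotation":[[0,0,0],[0,0,0],[0,0,0],[0,0,0],[0,0,0],[0,0,0]]}'
```

```text
time: 26.52
tool_pos: [446.2, 102.7, 21.9]
tcp_rot: [-3.142, -0.0, 1.571]
contact_force: [0.6, 0.2, 0.4]
time: 27.28
tool_pos: [446.1, 102.5, 21.8]
tcp_rot: [3.141, -0.0, 1.571]
contact_force: [-1.2, -0.1, 4.7]
grip_width: 57.0
finger_force: 30.0
time: 28.28
tool_pos: [476.7, -89.8, 81.2]
tcp_rot: [-3.141, -0.0, 1.568]
contact_force: [-0.0, 0.1, -0.0]
grip_width: 57.4
finger_force: 30.0
time: 29.02
tool_pos: [476.8, -88.2, 23.4]
tcp_rot: [3.141, 0.0, 1.571]
contact_force: [0.4, -0.7, -1.6]
grip_width: 57.2
finger_force: 30.0
```

```bash
python3 -m pendant '{"dp":[[0,0,0.0008],[0,0,0.0008]],"rotation":[[0,0,0],[0,0,0]]}' |sed -n 2,5p
python3 -m pendant '{"dp":[[0,0,0],[0,0,0],[0,0,0],[0,0,0]],"rotation":[[0,0,0],[0,0,0],[0,0,0],[0,0,0]]}' 0.0918 | sed -n 5p
python3 -m pendant '{"dp":[[0,0,-0.03],[0,0,-0.08],[0,0.01,-0.14],[0,0.05,-0.2],[0,0.1,-0.25],[0,0.13,-0.29],[0,0.14,-0.31],[0,0.14,-0.31]],"rotation":[[0,0,0],[0,0,0],[0,0,0],[0,0,0],[0,0,0],[0,0,0],[0,0,0],[0,0,0]]}'|sed -n 1,3p
python3 -m pendant '{"dp":[[0,0,0],[0,0,0]],"rotation":[[0,0,0],[0,0,0]]}' | sed -n 1,3p
python3 - <<'E'
from h import *
d=cap("wrist"); np.save("w7.npy",d,allow_pickle=True)
print(proj(d,[(631,-13,3),(624,-12,105),(624,-12,72),(476,-88,54)]).round())
to(624,-12,150)
cv2.imwrite("pics/w7.png",cv2.resize(d["bgr"][20:300,160:460],None,fx=2,fy=2))
E
```

```text
tool_pos: [477.1, -88.6, 22.8]
tcp_rot: [3.14, 0.0, 1.571]
contact_force: [1.3, 1.4, 3.8]
grip_width: 57.4
grip_width: 90.5
time: 30.78
tool_pos: [617.6, -88.7, 333.2]
tcp_rot: [3.139, 0.001, 1.571]
time: 31.02
tool_pos: [615.6, -88.5, 331.0]
tcp_rot: [-3.139, -0.001, 1.571]
[[336. 123.]
 [332. 121.]
 [331. 122.]
 [195. 194.]]
t 31.07 at [615.7 -88.5 331.3] dp [0.0764 0.0086 0.1813] rot [-0.002 -0.001 -0.   ]
```

View pics/w7.png

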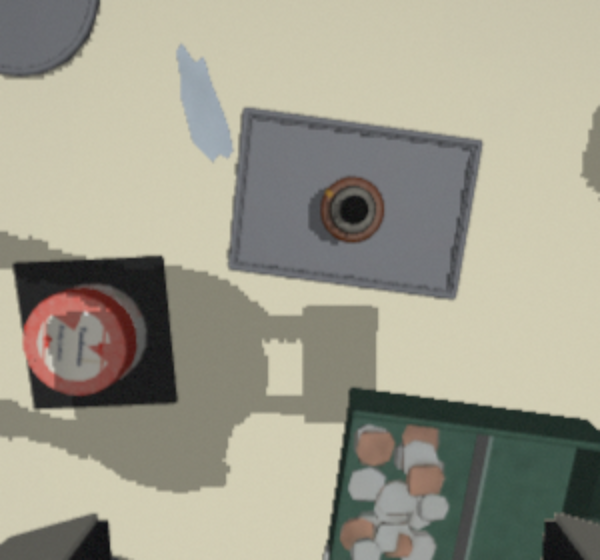

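The dropper stands upright at crop (353,209), and the oblong tray centre is at crop (353,204). The pot is on the mat at crop (80,342).

```bash
python3 - <<'E'
from h import *
d=np.load("w7.npy",allow_pickle=True).item()
print(plane(d,[(336,124.5)],73),plane(d,[(337,124.5)],104),plane(d,[(336.5,122.2)],8))
to(629,-15.5,150)
E
```

```text
[[628.76907513 -14.72182946  73.        ]] [[628.76750226 -14.81745896 104.        ]] [[631.26717933 -11.96676055   8.        ]]
t 31.07 at [615.7 -88.5 331.3] dp [0.0729 0.0136 0.1813] rot [-0.002 -0.001 -0.   ]
```

```bash
python3 -m pendant '{"dp":[[0.04,0.007,0.02],[0.065,0.0125,0.05],[0.072,0.0125,0.09],[0.072,0.0125,0.13],[0.072,0.0125,0.16],[0.072,0.0125,0.17],[0.072,0.0125,0.17]],"rotation":[[0,0,0],[0,0,0],[0,0,0],[0,0,0],[0,0,0],[0,0,0],[0,0,0]]}' 0.0918|sed -n 1,3p
python3 -m pendant '{"dp":[[0,0,0],[0,0,0]],"rotation":[[0,0,0],[0,0,0]]}' | sed -n 1,3p
python3 -c "
from h import *
to(628.5,-16.4,44)"
```

```text
time: 31.95
tool_pos: [628.9, -16.6, 162.3]
tcp_rot: [-3.141, -0.0, 1.571]
time: 32.2
tool_pos: [629.7, -16.7, 163.7]
tcp_rot: [3.139, 0.0, 1.571]
t 32.2 at [629.7 -16.7 163.7] dp [ 0.0003 -0.0015  0.1197] rot [ 0.002  0.    -0.   ]
```

```bash
python3 -m pendant '{"dp":[[0,-0.001,0.03],[0,-0.001,0.06],[0,-0.001,0.09],[0,-0.001,0.11],[0,-0.001,0.119],[0,-0.001,0.119]],"rotation":[[0,0,0],[0,0,0],[0,0,0],[0,0,0],[0,0,0],[0,0,0]]}' |sed -n 1,4p
python3 -m pendant '{"dp":[[0,0,0],[0,0,0],[0,0,0],[0,0,0],[0,0,0],[0,0,0],[0,0,0],[0,0,0]],"rotation":[[0,0,0],[0,0,0],[0,0,0],[0,0,0],[0,0,0],[0,0,0],[0,0,0],[0,0,0]]}' 0.022
python3 -c "
from h import *
to(445.8,102.2,124)"
```

```text
time: 32.95
tool_pos: [628.2, -16.6, 43.5]
tcp_rot: [3.142, -0.0, 1.571]
contact_force: [0.5, 0.1, -0.1]
time: 33.95
tool_pos: [628.2, -16.6, 43.3]
tcp_rot: [3.141, -0.0, 1.571]
contact_force: [0.5, -0.5, 1.1]
grip_width: 31.7
finger_force: 30.0
t 33.95 at [628.2 -16.6  43.3] dp [ 0.1188 -0.1823 -0.0807] rot [ 0. -0.  0.]
```

```bash
python3 -m pendant '{"dp":[[0,0,-0.02],[0,0,-0.06],[0.02,-0.03,-0.08],[0.045,-0.07,-0.08],[0.07,-0.11,-0.08],[0.095,-0.15,-0.08],[0.115,-0.177,-0.08],[0.1188,-0.1823,-0.08]],"rotation":[[0,0,0],[0,0,0],[0,0,0],[0,0,0],[0,0,0],[0,0,0],[0,0,0],[0,0,0]]}' |sed -n 1,3p
python3 -m pendant '{"dp":[[0,0,0],[0,0,0.02],[0,0,0.045],[0,0,0.065],[0,0,0.076],[0,0,0.079],[0,0,0.0795],[0,0,0.0795]],"rotation":[[0,0,0],[0,0,0],[0,0,0],[0,0,0],[0,0,0],[0,0,0],[0,0,0],[0,0,0]]}'
python3 -c "
from h import *
to(445.8,102.2,43.2)"
```

```text
time: 34.95
tool_pos: [444.3, 103.1, 123.5]
tcp_rot: [-3.141, -0.0, 1.573]
time: 35.95
tool_pos: [446.3, 102.2, 44.4]
tcp_rot: [3.14, -0.0, 1.571]
contact_force: [-0.7, -0.2, -0.6]
grip_width: 31.6
finger_force: 30.0
t 35.95 at [446.3 102.2  44.4] dp [-0.     -0.0005  0.0012] rot [ 0.001 -0.    -0.   ]
```

```bash
python3 -m pendant '{"dp":[[0,0,0.001],[0,0,0.001],[0,0,0.001]],"rotation":[[0,0,0],[0,0,0],[0,0,0]]}' |sed -n 2,5p
python3 -m pendant '{"dp":[[0,0,0],[0,0,0],[0,0,0],[0,0,0]],"rotation":[[0,0,0],[0,0,0],[0,0,0],[0,0,0]]}' 0.0918
python3 -m pendant '{"dp":[[0,0,-0.03],[0,0,-0.08],[0,0,-0.14],[-0.03,0,-0.2],[-0.06,0,-0.25],[-0.07,0,-0.29],[-0.07,0,-0.295],[-0.07,0,-0.295]],"rotation":[[0,0,0],[0,0,0],[0,0,0],[0,0,0],[0,0,0],[0,0,0],[0,0,0],[0,0,0]]}'|sed -n 1,3p
python3 - <<'E'
from h import *
d=cap("wrist"); np.save("w8.npy",d,allow_pickle=True)
u,v=proj(d,[(446,104,40)])[0].astype(int); print(u,v)
cv2.imwrite("pics/w8.png",cv2.resize(d["bgr"][max(0,v-75):v+75,u-90:u+90],None,fx=4,fy=4)); to(476.9,-88.6,100)
E
```

```text
tool_pos: [446.2, 102.3, 43.2]
tcp_rot: [3.14, -0.0, 1.571]
contact_force: [0.2, 0.3, 3.1]
grip_width: 31.5
time: 36.83
tool_pos: [445.7, 102.3, 42.7]
tcp_rot: [-3.141, -0.0, 1.571]
contact_force: [-0.2, -0.0, -0.1]
grip_width: 67.1
finger_force: 0.0
time: 37.83
tool_pos: [445.5, 32.4, 337.1]
tcp_rot: [-3.141, -0.0, 1.571]
322 126
t 37.88 at [445.2  32.6 336.5] dp [-0.1213  0.0322  0.2363] rot [-0.002 -0.     0.   ]
```

View pics/w8.png

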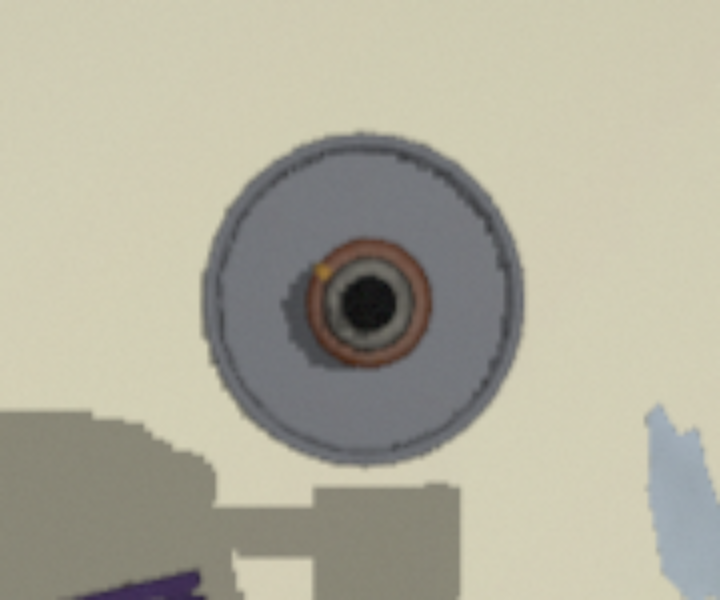

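The dropper is centred in the round tray. The pot goes to the oblong tray last.

```bash
python3 -m pendant '{"dp":[[-0.04,0.01,0.03],[-0.08,0.02,0.06],[-0.11,0.03,0.1],[-0.121,0.032,0.14],[-0.121,0.032,0.18],[-0.121,0.032,0.21],[-0.121,0.032,0.22],[-0.121,0.032,0.22]],"rotation":[[0,0,0],[0,0,0],[0,0,0],[0,0,0],[0,0,0],[0,0,0],[0,0,0],[0,0,0]]}' 0.0918|sed -n 1,3p
python3 -c "
from h import *
to(477,-88.6,22.5)"
```

```text
time: 38.88
tool_pos: [477.3, -88.3, 117.1]
tcp_rot: [-3.14, -0.001, 1.571]
t 38.88 at [477.3 -88.3 117.1] dp [-0.0004 -0.0002  0.0946] rot [-0.002 -0.001  0.001]
```

```bash
python3 -m pendant '{"dp":[[0,0,0.03],[0,0,0.06],[0,0,0.085],[0,0,0.094],[0,0,0.094],[0,0,0.094]],"rotation":[[0,0,0],[0,0,0],[0,0,0],[0,0,0],[0,0,0],[0,0,0]]}' |sed -n 1,4p
python3 -m pendant '{"dp":[[0,0,0],[0,0,0],[0,0,0],[0,0,0],[0,0,0],[0,0,0]],"rotation":[[0,0,0],[0,0,0],[0,0,0],[0,0,0],[0,0,0],[0,0,0]]}' 0.048
python3 -m pendant '{"dp":[[0,0,-0.02],[0,0,-0.05],[0.015,0.03,-0.06],[0.035,0.07,-0.06],[0.055,0.11,-0.06],[0.07,0.143,-0.06],[0.075,0.154,-0.06],[0.075,0.154,-0.06]],"rotation":[[0,0,0],[0,0,0],[0,0,0],[0,0,0],[0,0,0],[0,0,0],[0,0,0],[0,0,0]]}' | sed -n 1,2p
python3 -m pendant '{"dp":[[0,0,0],[0,0,0]],"rotation":[[0,0,0],[0,0,0]]}'
python3 -c "
from h import *
to(630.9,-13.7,22)"
```

```text
time: 39.62
tool_pos: [478.7, -89.0, 24.9]
tcp_rot: [3.139, 0.001, 1.571]
contact_force: [-0.0, 0.1, 0.7]
time: 40.38
tool_pos: [477.8, -88.8, 23.9]
tcp_rot: [3.142, -0.0, 1.571]
contact_force: [-0.3, 0.8, 1.6]
grip_width: 57.3
finger_force: 30.0
time: 41.38
tool_pos: [631.3, -13.6, 83.1]
time: 41.62
tool_pos: [631.0, -14.4, 84.0]
tcp_rot: [-3.141, -0.0, 1.57]
contact_force: [-0.6, 1.3, -1.2]
grip_width: 57.2
finger_force: 30.0
t 41.62 at [631.  -14.4  84. ] dp [ 0.0007 -0.0001  0.062 ] rot [-0.    -0.    -0.001]
```

Target z is about 22.9, so lower 61 mm.

```bash
python3 -m pendant '{"dp":[[0.0005,0,0.02],[0.0005,0,0.04],[0.0005,0,0.053],[0.0005,0,0.059],[0.0005,0,0.0605],[0.0005,0,0.061],[0.0005,0,0.061]],"rotation":[[0,0,0],[0,0,0],[0,0,0],[0,0,0],[0,0,0],[0,0,0],[0,0,0]]}'
python3 -m pendant '{"dp":[[0,0,0],[0,0,0]],"rotation":[[0,0,0],[0,0,0]]}'
```

```text
time: 42.5
tool_pos: [632.1, -13.3, 23.4]
tcp_rot: [3.141, 0.0, 1.571]
contact_force: [-1.2, 0.1, -1.4]
grip_width: 57.1
finger_force: 30.0
time: 42.75
tool_pos: [631.9, -13.3, 23.0]
tcp_rot: [3.141, -0.0, 1.571]
contact_force: [-0.3, 0.4, -1.4]
grip_width: 57.2
finger_force: 30.0
```

```bash
python3 -m pendant '{"dp":[[0,-0.0008,0.0003],[0,-0.0008,0.0006]],"rotation":[[0,0,0],[0,0,0]]}' |sed -n 2,5p
python3 -m pendant '{"dp":[[0,0,0],[0,0,0],[0,0,0],[0,0,0]],"rotation":[[0,0,0],[0,0,0],[0,0,0],[0,0,0]]}' 0.0918
python3 -m pendant '{"dp":[[0,0,-0.03],[0,0,-0.08],[0,0,-0.14],[-0.02,-0.02,-0.2],[-0.05,-0.02,-0.25],[-0.07,-0.02,-0.29],[-0.075,-0.02,-0.31],[-0.075,-0.02,-0.31]],"rotation":[[0,0,0],[0,0,0],[0,0,0],[0,0,0],[0,0,0],[0,0,0],[0,0,0],[0,0,0]]}'|sed -n 1,3p
python3 - <<'E'
from h import *
d=cap("wrist"); t=cap("top"); s=cap("scene")
u,v=proj(d,[(631,-13,20)])[0].astype(int); print(u,v)
a=cv2.resize(d["bgr"][v-65:v+85,u-90:u+90],None,fx=2,fy=2)
b=cv2.resize(t["bgr"][170:335,215:535],(400,206)); c=s["bgr"][130:324,220:420]
im=np.zeros((520,780,3),np.uint8); im[:300,:360]=a; im[:206,370:770]=b; im[215:409,370:570]=c; cv2.imwrite("pics/fin.png",im)
E
```

```text
tool_pos: [631.6, -13.3, 22.9]
tcp_rot: [3.14, 0.0, 1.571]
contact_force: [0.5, 1.1, 5.3]
grip_width: 57.4
time: 43.5
tool_pos: [630.9, -13.2, 22.0]
tcp_rot: [-3.141, -0.0, 1.571]
contact_force: [-0.1, 0.2, -0.4]
grip_width: 90.4
finger_force: 0.0
time: 44.5
tool_pos: [611.4, -88.9, 333.7]
tcp_rot: [3.138, 0.001, 1.57]
338 122
```

View pics/fin.png

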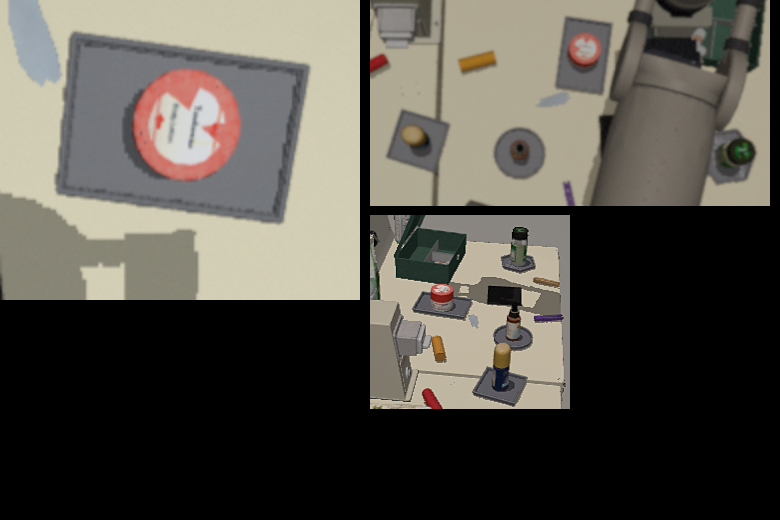

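All four stand upright and centred on their own trays. The pot is at (187,125) against a tray centre of (184,127), and the coin roll has not moved.

```bash
python3 -m pendant '{"dp":[[0,0,0],[0,0,0]],"rotation":[[0,0,0],[0,0,0]]}' | sed -n 1,2p; python3 -c "
from plant import workorder
print(workorder.close_job())"
```

```text
time: 44.9
tool_pos: [610.9, -87.9, 331.4]
the job is handed in; nothing more can be done
None
```

The job is handed in: all four items stand upright within about 2 mm of the middle of their own trays, the coin roll is where it was, and it took 44.9 s of the 136 s allowed.

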